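# Tip the used sample vials into the disposal carton

### The arm

A 6-joint arm with a two-finger parallel gripper is mounted at the origin on a cart in front of the work surface, level with it; the furniture and walls round the work are solid. World frame = base frame: x ahead of the robot, y to its left, z up, the work surface at z = 0. Lengths are in m, angles in rad, forces in N, time in s.
With the tool pointing down it reaches from about 0.275 to 0.775 m from the base axis. Payload 14.6 kg.
Tool frame: the origin (TCP) lies midway between the tips of the shut fingers; the grasp point (between the pads) lies 19 mm behind it; z points along the fingers, y is the line along which they close (so a half turn about z gives the same grasp; the last joint's range is limited). The gripper opens to 85 mm and grips with 20 to 120 N. Pads are 22 mm wide; open, the fingers measure 114 mm over their backs; the gripper's body (76 mm by 85 mm) begins 54 mm behind the grasp point. The pads swing forward as they close: fully open they stand 13 mm farther back than shut.
Start: joints at [-1.472, 0.263, -0.048, 1.259, 0, 1.415], TCP at [0.132, -0.508, 0.201] pointing down, gripper open.
Joint ranges: [-2.65, 2.65], [-0.89, 1.7], [-1.18, 1.37], [-2.13, 2.11], [-1.35, 1.29], [-3.14, 3.14]. Speed limits (rad/s): [1.89, 1.89, 2.57, 2.79, 3.14, 3.14].

### API

Orientations are given as a rotation vector (axis times angle).
In Python, from plant import manip, grab_frame, camera_info, job gives the robot as it stands. The module is installed in compiled form; this text tells all that it offers.
- The arm moves only by the shell command python3 -m creep 'ROWS' [FORCE]. ROWS is JSON, a list that holds one entry, the list of rows, each a list of 7 numbers: the shift along the tool's x, y, z in cm, then the turn, a rotation vector about the tool's x, y, z in degrees, then the closure, from -1 (fully open) to 1 (shut). In form: [[[tx, ty, tz, rx, ry, rz, grip], ...]]. A call has 1 to 12 rows; each row is the pose to reach, as a shift and turn from the pose commanded when the call began, along the tool's axes at that moment; what a row does not reach only later rows make up. A row lasts 1/12 s, in which the tool goes at most 41.7 mm and 7.16 degrees, less where a joint would pass 70% of its speed; a pose out of reach is approached as far as the arm can. A call with a gripper value outside its range is refused whole. The fingers move at their own pace and stop on an object; FORCE is the grip in N (left out, the last holds). Time passes only in rows, so rows that repeat a pose let the fingers close. It gives the time, the measured TCP pose, the force, the opening and the grip force at its end, in the units of the state.
- manip.state(): the state, without advancing time (a new reading comes with each control period).
- grab_frame(name): name is "scene" or "top" or "wrist"; returns the picture (420x560x3 uint8, red, green, blue); there is no depth.
- camera_info(name): a dict with "camera_matrix" (3x3 intrinsics, pixels), "rvec" (rotation vector, rad) and "tvec" (3), from world to camera coordinates, as OpenCV has them. Camera axes: x right, y down, z forward; pixel columns grow to the right and rows downward; lengths in m; the calibration is good to about 2 mm. A picture is of the moment at which its call begins: read the wrist's pose just before it. camera_info takes no time and is no camera call; for the wrist camera it gives the pose at the moment of the call.
- job.job_done(): hands the job in; it is judged then, once.
The state is a dict: "time": time; "qpos": joint angles; "joint_velocities": joint speeds; "joint_efforts": joint torques, N m; "position": TCP position; "ee_rot": TCP orientation; "wrist_force": force on the tool from outside, world axes, zero at the start; "wrist_torque": the same for the moment, N m; "width": finger opening in m; "grasp_force": force on a finger pad.
Only numpy, scipy, OpenCV 4.12 (cv2) and the standard library are available. Lean on these libraries where they do the work, as an engineer would, in place of code of your own. Each camera call takes 0.05 s, during which the arm holds its last target. There are 200 camera calls.

### The job

Push both flaps of the cardboard carton outwards until they stand clearly past upright, then pick up the blue cup and pour all six vials from it into the carton. Stand the empty cup upright on the round black mat, its base wholly on the mat, and leave the flaps open; do not disturb the bottles, the clear flat case and the timer.

Things in the scene. Friction and masses are not known exactly. Their poses are not given: they have to be found in the camera images.
- carton: Cardboard carton, fixed to the bench, 160 x 160 mm outside, 100 mm high to the rim, walls 4 mm, floor 4 mm, open top covered by two flaps. Origin: centre of its underside; z up. Its flaps are hinged along its +y (left) and -y (right) rims; the other two sides have none.
- flap_left (a joint): Left flap, 154 mm long along the carton's x, 66 mm from hinge to free edge, 3 mm thick, hinged 78 mm to the +y side of the carton's centre, 102 mm high. rad: 0 closed flat, 1.57 upright, more is folded outwards, stop 2.7. Starts ajar (0.75 to 1.0), leaving a slot between the free edges. Stiff hinge (0.04 N m) stays where left; closed fingertips in the slot can push it open.
- flap_right (a joint): Right flap: the mirror image of the left one, hinged at the carton's -y side; same values.
- flap_left_edge (a point): Middle of the free edge of the left flap.
- flap_right_edge (a point): Middle of the free edge of the right flap.
- cup: Loose smooth blue cup, about 0.15 kg, walls 3 mm. Origin: centre of the underside of its base (64 mm along x, 56 mm along y); z up. Grip its flat sides, 56 mm apart across y, 64 mm high, near the top: about 51 mm up and 6 mm behind (+x) the origin. Back (+x) upright; front (-x) slopes out 42 degrees to the lip; cheeks beside it rise to 69 mm at most, 37 mm before the origin.
- cup_lip (a point): Middle of the cup's pouring lip, 68 mm in front (-x) of the cup's origin, 40 mm up. To empty, the cup must be tipped 90 degrees or a little more about its y axis, lip down. To keep the tool within about 50 degrees of vertical: grip with the tool leaning some 40 degrees towards the cup's back, pour with it leaning as far the other way.
- mat: Round black rubber mat, fixed flat on the bench, 160 mm across, 4 mm thick. Origin: centre of its underside.
- vial1: Loose closed sample vial with black cap, 16 mm across, 48 mm long, 14 g; starts standing in the cup. Origin: centre of its underside; z along its length to the cap.
- vial2: Loose closed sample vial with blue cap, 16 mm across, 48 mm long, 14 g; starts standing in the cup. Origin: centre of its underside; z along its length to the cap.
- vial3: Loose closed sample vial with white cap, 16 mm across, 48 mm long, 14 g; starts standing in the cup. Origin: centre of its underside; z along its length to the cap.
- vial4: Loose closed sample vial with red cap, 16 mm across, 48 mm long, 14 g; starts standing in the cup. Origin: centre of its underside; z along its length to the cap.
- vial5: Loose closed sample vial with black cap, 16 mm across, 48 mm long, 14 g; starts standing in the cup. Origin: centre of its underside; z along its length to the cap.
- vial6: Loose closed sample vial with white cap, 16 mm across, 48 mm long, 14 g; starts standing in the cup. Origin: centre of its underside; z along its length to the cap.
- brown_bottle: Bystander: amber glass bottle with black cap, 44 mm across, 85 mm tall. Origin: centre of its underside.
- clear_case: Bystander: flat clear plastic case with a white base, 55x85x18 mm. Origin: centre of its underside.
- kitchen_timer: Bystander: small white timer, 60x62x18 mm. Origin: centre of its underside.
- white_bottle: Bystander: white bottle with blue cap, 66 mm across, 135 mm tall. Origin: centre of its underside.

How it is judged:
On the way, in this order (a step that is already met when the one before it is completed fails the run):
1. both flaps are pushed past upright (joints above 1.7 rad) while the vials are still in the cup (value of joint each of flap_left, flap_right above 1.7 rad and distance between each of vial1, vial2, vial3, vial4, vial5, vial6 and cup below 0.1 m), for 0.2 s.
2. the cup is lifted clear of the bench (more than 60 mm) (height (world z) of cup above 0.06 m), for 0.1 s.
3. the cup is tipped (more than 0.8 rad) over the carton, within 0.2 m of its centre and its underside's centre not above 0.35 m (angle between cup's own z axis and vertical above 0.8 rad and horizontal distance between cup and carton below 0.2 m and height (world z) of cup below 0.35 m).
4. all six vials lie inside the carton (x of vial1 in the frame of carton between -0.08 and 0.08 m and y of vial1 in the frame of carton between -0.08 and 0.08 m and z of each of vial1, vial2, vial3, vial4, vial5, vial6 in the frame of carton below 0.09 m and x of vial2 in the frame of carton between -0.08 and 0.08 m and y of vial2 in the frame of carton between -0.08 and 0.08 m and x of vial3 in the frame of carton between -0.08 and 0.08 m and y of vial3 in the frame of carton between -0.08 and 0.08 m and x of vial4 in the frame of carton between -0.08 and 0.08 m and y of vial4 in the frame of carton between -0.08 and 0.08 m and x of vial5 in the frame of carton between -0.08 and 0.08 m and y of vial5 in the frame of carton between -0.08 and 0.08 m and x of vial6 in the frame of carton between -0.08 and 0.08 m and y of vial6 in the frame of carton between -0.08 and 0.08 m), for 0.2 s.
At the end, for the whole second after the job is handed in: All six vials lie at rest inside the carton (below its rim, within 80 mm of its centre along its x and y), both flaps stay open past 1.7 rad, and the cup stands still and upright (within 0.1 rad) on the mat, its base centre within 45 mm of the mat's centre (all of step 4 and value of joint each of flap_left, flap_right above 1.7 rad and linear speed of each of vial1, vial2, vial3, vial4, vial5, vial6 below 0.03 m/s and horizontal distance between cup and mat below 0.045 m and angle between cup's own z axis and vertical below 0.1 rad and height (world z) of cup below 0.01 m and linear speed of cup below 0.02 m/s); the robot touches nothing.
It fails at once if a bystander (brown_bottle) is pushed more than 25 mm (distance of brown_bottle from where it was at the start of the episode above 0.025 m).
It fails at once if a bystander (clear_case) is pushed more than 25 mm (distance of clear_case from where it was at the start of the episode above 0.025 m).
It fails at once if a bystander (kitchen_timer) is pushed more than 25 mm (distance of kitchen_timer from where it was at the start of the episode above 0.025 m).
It fails at once if a bystander (white_bottle) is pushed more than 25 mm (distance of white_bottle from where it was at the start of the episode above 0.025 m).
It fails at once if a bottle is tipped over (angle between any of brown_bottle, white_bottle's own z axis and vertical above 0.5 rad).
It also fails if it takes over 72 s, if anything falls off the work surface, if the arm or the gripper's body presses on something with over 40 N, if the wrist force passes 120 N, or if a joint passes its speed limit or range.

## Working session

There is one attempt and no reset: what is moved stays moved. The work goes in short steps, Python scripts to look and compute and a shell command to move; the robot and the scene stay as the last step left them, time stands still between calls to the robot, and variables do not carry over. Pictures are saved under pics/ and viewed, at most 10 in all, crops included, and the job is handed in when it is done.

```bash
mkdir -p pics; ls; python3 - <<'E'
from plant import manip, grab_frame, camera_info, job
import cv2,numpy as np
for n in ("scene","top"):
    cv2.imwrite(f"pics/{n}0.png",grab_frame(n)[:,:,::-1])
    c=camera_info(n);R=cv2.Rodrigues(np.array(c["rvec"]))[0];print(n,(-R.T@np.array(c["tvec"])).ravel(),R.round(2).tolist(),np.array(c["camera_matrix"]).round(0).tolist())
s=manip.state();print(s["position"],s["ee_rot"],s["time"],s["width"])
E
```

```text
pics
scene [-0.50876356  0.78192534  0.6846152 ] [[-0.6, -0.8, -0.0], [-0.34, 0.26, -0.9], [0.72, -0.54, -0.43]] [[500.0, 0.0, 282.0], [0.0, 500.0, 213.0], [0.0, 0.0, 1.0]]
top [0.44821057 0.02132334 1.10383386] [[0.0, -1.0, 0.02], [-1.0, -0.0, -0.09], [0.09, -0.02, -1.0]] [[440.0, 0.0, 283.0], [0.0, 440.0, 200.0], [0.0, 0.0, 1.0]]
[ 0.13177886 -0.50789831  0.20045028] [-3.11534063e+00 -3.97444937e-01 -2.94590869e-05] 0.1 0.08523090040462888
```

View pics/top0.png

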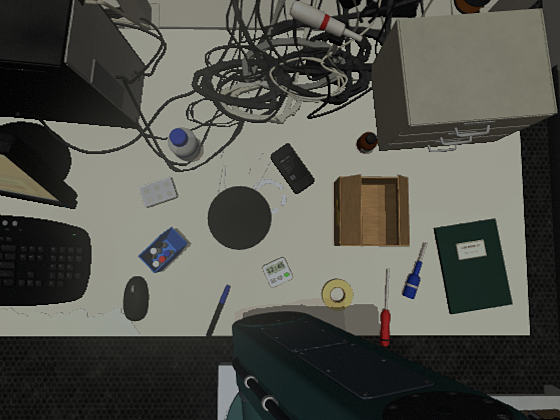

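View pics/scene0.png

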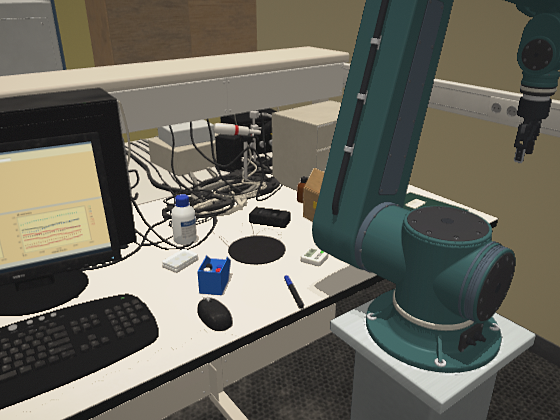

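The top view shows the cup near (163,250), the mat at (239,217), the carton at (372,211) with its flaps left and right, and the timer at (277,271). It also shows the case at (158,191), the white bottle at (182,140) and the brown bottle at (367,142). The scene view confirms this; the arm hides the carton.

```bash
cat > h.py <<'E'
from plant import manip, grab_frame, camera_info, job
import cv2,numpy as np
from scipy.spatial.transform import Rotation as Ro
def cam(n):
    c=camera_info(n);return cv2.Rodrigues(np.array(c["rvec"],float))[0],np.array(c["tvec"],float).ravel(),np.array(c["camera_matrix"],float)
def ray(n,uv,z):
    R,t,K=cam(n);o=-R.T@t;d=R.T@np.linalg.solve(K,[uv[0],uv[1],1]);return o+d*(z-o[2])/d[2]
def proj(n,P):
    R,t,K=cam(n);p=K@(R@np.asarray(P,float)+t);return p[:2]/p[2]
def st():
    s=manip.state();return np.array(s["position"]),Ro.from_rotvec(s["ee_rot"]),s
def rel(p,R):  # target TCP -> shift in cm and turn in deg, tool axes
    p0,R0,_=st();return (R0.inv().apply(np.asarray(p)-p0)*100).round(1),np.degrees((R0.inv()*R).as_rotvec()).round(1)
E
python3 - <<'E'
from h import *
t=cv2.imread("pics/top0.png")
a=cv2.resize(t[215:285,120:200],None,fx=5,fy=5,interpolation=cv2.INTER_CUBIC)
b=cv2.resize(t[165:255,325:420],None,fx=4,fy=4,interpolation=cv2.INTER_CUBIC)
o=np.zeros((360,785,3),np.uint8);o[:350,:400]=a;o[:360,405:785]=b
cv2.imwrite("pics/crop0.png",o)
hsv=cv2.cvtColor(t,cv2.COLOR_BGR2HSV)
g=cv2.cvtColor(t,cv2.COLOR_BGR2GRAY)
def big(m,roi):
    x0,y0,x1,y1=roi;k=np.zeros_like(m);k[y0:y1,x0:x1]=m[y0:y1,x0:x1]
    return max(cv2.findContours(k,cv2.RETR_EXTERNAL,cv2.CHAIN_APPROX_NONE)[0],key=cv2.contourArea).reshape(-1,2)
m=big((g<70).astype(np.uint8)*255,(200,175,280,255));e=cv2.fitEllipse(m);print("mat",e,ray("top",e[0],.004))
c=big(cv2.inRange(hsv,(100,120,40),(130,255,255)),(130,220,200,280))
print("cup",cv2.minAreaRect(c),cv2.approxPolyDP(c,2,True).reshape(-1,2).tolist())
k=big(cv2.inRange(hsv,(5,60,40),(25,255,255)),(325,165,420,255))
r=cv2.boxPoints(cv2.minAreaRect(k));print("carton",cv2.minAreaRect(k),[ray("top",p,.1).round(4).tolist() for p in r],cv2.approxPolyDP(k,2,True).reshape(-1,2).tolist())
for n,p,z in(("wb",(179,136),.135),("bb",(367,142),.085),("case",(158,191),.018),("timer",(277,271),.018)):print(n,ray("top",p,z).round(3))
E
```

```text
mat ((239.02830505371094, 217.46766662597656), (62.064598083496094, 62.66087341308594), 51.78367614746094) [0.50665283 0.11122703 0.004     ]
cup ((170.2747039794922, 248.80465698242188), (21.368656158447266, 37.71595764160156), 30.141386032104492) [[186, 242], [170, 228], [168, 237], [163, 241], [168, 245], [152, 260], [160, 255], [168, 255], [168, 249], [175, 252]]
carton ((371.5, 209.5), (71.0, 75.0), 90.0) [[0.6026, -0.1142, 0.1], [0.6036, -0.2883, 0.1], [0.44, -0.2843, 0.1], [0.4397, -0.1129, 0.1]] [[334, 182], [337, 181], [334, 229], [336, 243], [409, 245], [407, 177], [362, 177], [359, 174], [340, 176]]
wb [0.681 0.236 0.135]
bb [ 0.682 -0.195  0.085]
case [0.571 0.311 0.018]
timer [0.376 0.016 0.018]
```

View pics/crop0.png

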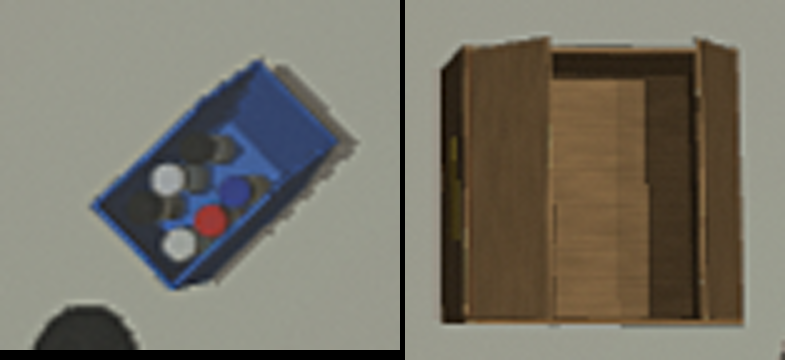

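The crop shows the cup's lip edge at upper right, from about (172,227) to (187,243). Its back-top corners are (139,256) and (155,273), and all six caps are inside. The carton rim corners are about (340,246), (340,177), (409,246) and (408,177), with flap free edges at columns 361 and 398.

```bash
python3 - <<'E'
from h import *
f=lambda q,z:np.array([ray("top",p,z)[:2] for p in q])
r=f([(340,245.5),(340.5,176.8),(408.3,176.8),(409.2,245.7)],.1);print(r.round(3).tolist(),"carton",r.mean(0).round(4))
l=f([(172.4,227),(187.4,243)],.04);b=f([(139,256.4),(155.4,273)],.064)
d=l.mean(0)-b.mean(0);h=np.arctan2(d[1],d[0]);u=d/np.linalg.norm(d);print("len",np.linalg.norm(d),"head",np.degrees(h),"widths",np.linalg.norm(l[0]-l[1]),np.linalg.norm(b[0]-b[1]))
for q in(l,b):
    e=q[1]-q[0];print(np.degrees(np.arctan2(e[1],e[0]))+ 0)
print("org",l.mean(0)-.068*u,b.mean(0)+.032*u)
print(f([(361.5,210),(399,210)],.15), f([(340.5,210),(408.7,210)],.102))
p,R,s=st()
T=Ro.from_matrix(np.array([[0,1,0],[1,0,0],[0,0,-1.]]))
c=r.mean(0);print(rel([c[0],c[1],.25],T),rel([c[0],c[1],.118],T))
E
```

```text
[[0.439, -0.127], [0.596, -0.129], [0.597, -0.286], [0.438, -0.285]] carton [ 0.5175 -0.2067]
len 0.0978167044076817 head -44.817697238928304 widths 0.05297830195074523 0.05469030232487831
-136.07678901646955
-134.31241429386424
org [0.4139871  0.29731341] [0.41553583 0.29577451]
[[ 0.51605804 -0.16686118]
 [ 0.51635722 -0.24897014]] [[ 0.51929682 -0.12815649]
 [ 0.51986802 -0.28492477]]
(array([ 44.9, -19.5,  -4.9]), array([ -0. ,  -0. , -75.5])) (array([ 44.9, -19.5,   8.3]), array([ -0. ,  -0. , -75.5]))
```

```bash
python3 -m creep '[[[4,-2,-5,0,0,-7,1],[8,-4,-5,0,0,-14,1],[12,-5.5,-5,0,0,-21,1],[16,-7,-5,0,0,-28,1],[20,-9,-5,0,0,-35,1],[24,-10.5,-5,0,0,-42,1],[28,-12,-5,0,0,-49,1],[32,-14,-5,0,0,-56,1],[36,-16,-5,0,0,-63,1],[40,-17.5,-5,0,0,-70,1],[44.9,-19.5,-5,0,0,-75.5,1],[44.9,-19.5,-5,0,0,-75.5,1]]]' 60
python3 - <<'E'
from h import *
cv2.imwrite("pics/top1.png",cv2.resize(grab_frame("top")[120:290,280:480,::-1],None,fx=3,fy=3))
p,R,s=st();print(p,R.as_matrix().round(2).tolist(),s["qpos"],s["time"])
E
```

```text
time: 1.1
position: [0.5142, -0.2083, 0.2508]
ee_rot: [-2.213, -2.23, 0.0]
wrist_force: [-0.3, -2.3, -0.8]
width: -0.0
grasp_force: 0.0
[ 0.51847791 -0.20447871  0.24997713] [[-0.01, 1.0, 0.0], [1.0, 0.01, 0.0], [0.0, 0.0, -1.0]] [-0.52313155  0.31178321  0.15435403  1.41372541  0.00220838  1.04183201] 1.15
```

```bash
python3 -m creep '[[[0,0,4,0,0,0,1],[0,0,8,0,0,0,1],[0,0,12,0,0,0,1],[0,0,13.2,0,0,0,1],[1.5,0,13.2,0,0,0,1],[3,0,13.2,0,0,0,1],[4.5,0,13.2,0,0,0,1],[6,0,13.2,0,0,0,1],[7,0,13.2,0,0,0,1],[8,0,13.2,0,0,0,1],[9,0,13.2,0,0,0,1],[9.8,0,13.2,0,0,0,1]]]'
python3 -m creep '[[[1,0,0,0,0,0,1],[1.5,0,0,0,0,0,1],[0,0,0,0,0,0,1],[-3,0,-1,0,0,0,1],[-6,0,-0.5,0,0,0,1],[-10,0,0,0,0,0,1],[-13,0,0,0,0,0,1],[-15,0,0,0,0,0,1],[-16.5,0,0,0,0,0,1],[-18,0,0,0,0,0,1],[-19.5,0,0,0,0,0,1],[-20,0,0,0,0,0,1]]]'
python3 - <<'E'
from h import *
cv2.imwrite("pics/top2.png",cv2.resize(grab_frame("top")[120:290,280:480,::-1],None,fx=3,fy=3))
p,R,s=st();print(p,s["wrist_force"],s["time"])
E
```

```text
time: 2.15
position: [0.5129, -0.1111, 0.1193]
ee_rot: [2.22, 2.222, 0.0]
wrist_force: [-0.3, -1.7, 0.1]
width: 0.0
grasp_force: 0.4
time: 3.15
position: [0.5131, -0.3137, 0.1188]
ee_rot: [2.221, 2.222, -0.0]
wrist_force: [-0.1, 0.6, -0.1]
width: 0.0002
grasp_force: 0.3
[ 0.51311382 -0.31364249  0.11874662] [-1.69869358 -1.01171924 -0.46352742] 3.2
```

View pics/top2.png

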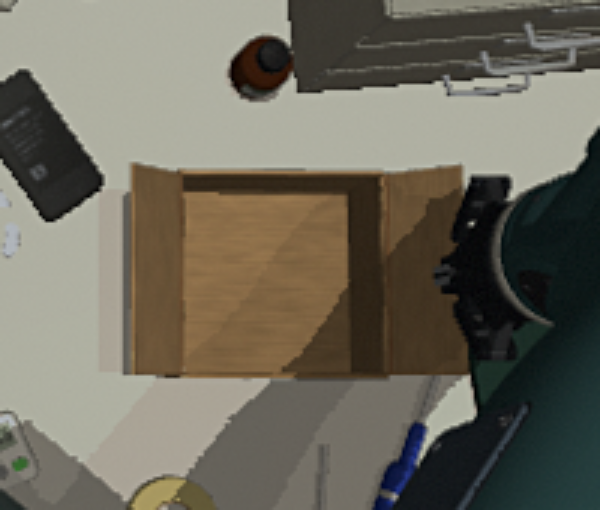

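Both flaps now lean well outwards: left edge at crop column 132 against hinge 183, right edge at 462 against hinge 385, about 2.3 rad each. Next I go to the cup.

```bash
cat >> h.py <<'E'
Z=np.array([0,0,1.])
def pose(cup,head,tilt,lean=42,deep=.002):
    """tool pose with cup origin at cup, lip heading (deg), tilt deg (lip down), tool leaning `lean` to back when upright"""
    u=np.array([np.cos(np.radians(head)),np.sin(np.radians(head)),0]);a=np.radians(lean);b=-u
    z=-np.cos(a)*Z+np.sin(a)*u;x=b*np.cos(a)-Z*np.sin(a);T=np.array([x,np.cross(z,x),z]).T
    k=np.cross(Z,u);W=Ro.from_rotvec(k*np.radians(tilt))
    g=.006*b+.051*Z+(.019+deep)*z
    return np.asarray(cup)+W.apply(g),W*Ro.from_matrix(T)
def cuporg(lip,head,tilt):
    u=np.array([np.cos(np.radians(head)),np.sin(np.radians(head)),0]);W=Ro.from_rotvec(np.cross(Z,u)*np.radians(tilt))
    return np.asarray(lip)-W.apply(.068*u+.04*Z)
E
python3 -m creep '[[[0.2,0,-4,0,0,0,1],[1,0,-8,0,0,0,0],[2,0,-12,0,0,0,-1],[3,0,-15,0,0,0,-1],[3,0,-15,0,0,0,-1]]]' 
python3 - <<'E'
from h import *
p,R=pose([.415,.2965,0],-45,0);z=R.as_matrix()[:,2]
print(p,p-.12*z,rel(p-.12*z,R),st()[0])
E
```

```text
time: 3.62
position: [0.5144, -0.2809, 0.2753]
ee_rot: [2.213, 2.218, 0.002]
wrist_force: [0.5, -0.8, 0.3]
width: 0.0482
grasp_force: 0.0
[0.42069344 0.29080656 0.03539396] [0.36391583 0.34758417 0.12457134] (array([ 63. , -15. ,  14.7]), array([-16.2, -39.4, -42.9])) [ 0.5144413  -0.28094915  0.27529296]
```

```bash
python3 -m creep '[[[4,-1,0,0,0,0,-1],[8,-2,0,0,0,0,-1],[12,-3,0,0,0,0,-1],[16,-4,0,-1.8,-4.4,-4.8,-1],[20,-5,0,-3.6,-8.8,-9.5,-1],[24,-6,0,-5.4,-13,-14.3,-1],[28,-7,0,-7.2,-17.5,-19,-1],[32,-8,0,-9,-22,-24,-1],[36,-9,0,-10.8,-26,-28.6,-1],[40,-10,0,-12.6,-30.6,-33.4,-1],[44,-11,0,-14.4,-35,-38,-1],[48,-12,0,-16.2,-39.4,-42.9,-1]]]' 
python3 - <<'E'
from h import *
p,R=pose([.415,.2965,0],-45,0);z=R.as_matrix()[:,2]
print(rel(p-.12*z,R),st()[0],st()[2]["qpos"])
E
```

```text
time: 4.62
position: [0.4119, 0.1224, 0.2687]
ee_rot: [1.166, 2.297, -0.307]
wrist_force: [0.9, -1.1, 0.0]
width: 0.0855
grasp_force: 0.0
(array([25.6,  9.1,  0.6]), array([-3.2, -7.8, -7.8])) [0.41187191 0.12237212 0.26869927] [ 5.06036074e-01  1.32264467e-03 -3.31280869e-01  1.10671125e+00
 -5.82589732e-01  1.40592652e+00]
```

```bash
python3 -m creep '[[[4,1.5,0,0,0,0,-1],[8,3,0,0,0,0,-1],[12,4.5,0,0,0,0,-1],[16,6,0,0,0,0,-1],[19,7,0,0,0,0,-1],[21,8,0,0,0,0,-1],[21,8,0,0,0,0,-1],[21,8,0,0,0,0,-1]]]' >/dev/null
python3 - <<'E'
from h import *
p,R=pose([.415,.2965,0],-45,0);z=R.as_matrix()[:,2]
print(rel(p-.12*z,R),rel(p,R),st()[0],st()[2]["qpos"])
E
```

```text
(array([4.6, 1.1, 0.4]), array([-3.4, -7.9, -7.8])) (array([ 3. ,  1.9, 12.3]), array([-3.4, -7.9, -7.8])) [0.37571866 0.31163323 0.1535014 ] [ 0.88235309  0.33286674 -0.23293508  1.12913473 -0.5808744   1.85970004]
```

```bash
python3 -m creep '[[[2.5,0.6,0.2,-1.7,-4,-4,-1],[4.6,1.1,0.4,-3.4,-7.9,-7.8,-1],[4.6,1.1,0.4,-3.4,-7.9,-7.8,-1],[4.6,1.1,0.4,-3.4,-7.9,-7.8,-1],[4.6,1.1,0.4,-3.4,-7.9,-7.8,-1]]]' >/dev/null
python3 - <<'E'
from h import *
p,R=pose([.415,.2965,0],-45,0)
print(rel(p,R),st()[0])
im=grab_frame("wrist")[:,:,::-1];tp=grab_frame("top")[200:340,90:290,::-1]
o=np.zeros((420,800,3),np.uint8);o[:300,:400]=cv2.resize(im,(400,300));o[:280,400:]=cv2.resize(tp,None,fx=2,fy=2)
cv2.imwrite("pics/w1.png",o)
E
```

```text
(array([ 0.2,  0. , 12.1]), array([-0. , -0.1, -0.2])) [0.364896   0.34654285 0.12652606]
```

View pics/w1.png

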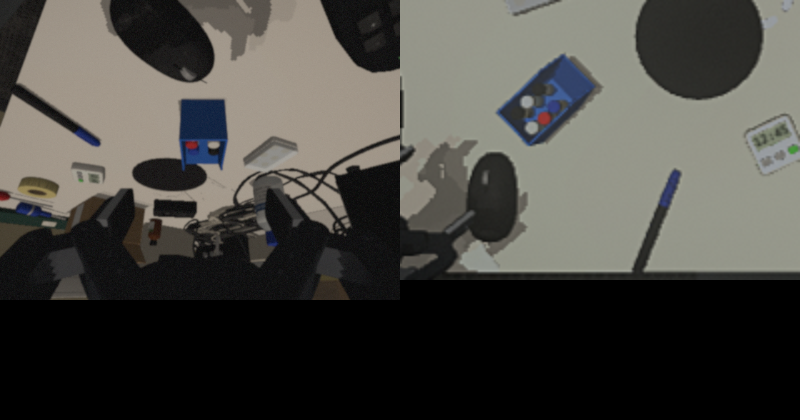

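The cup is centred between the fingers: in the wrist view it sits at column 203, with fingers near 115 and 280. The mouse lies behind it, so I'll check the wrist camera's clearance.

```bash
python3 - <<'E'
from h import *
R,t,K=cam("wrist");o=-R.T@t;p,T=st()[:2];print("cam in tool",T.inv().apply(o-p),"cam at grip",o+T.apply([0,0,.121]))
print("mouse",ray("top",(90+490/2-400/2,200+200/2),.03), "extent", ray("top",(124,276),.03),ray("top",(148,320),.03))
E
```

```text
cam in tool [ 0.07145129  0.00131929 -0.17237855] cam at grip [0.30465797 0.40949782 0.11737436]
mouse [0.30760678 0.35434131 0.03      ] extent [0.36412031 0.38242623 0.03      ] [0.26089366 0.32207717 0.03      ]
```

```bash
python3 -m creep '[[[0.2,0,3,0,0,0,-1],[0.2,0,6,0,0,0,-1],[0.2,0,8,0,0,0,-1],[0.2,0,10,0,0,0,-1],[0.2,0,11.5,0,0,0,-1],[0.2,0,12.1,0,0,0,-1],[0.2,0,12.1,0,0,0,-1],[0.2,0,12.1,0,0,0,-1]]]'
python3 -m creep '[[[0,0,0,0,0,0,0],[0,0,0,0,0,0,0.4],[0,0,0,0,0,0,1],[0,0,0,0,0,0,1],[0,0,0,0,0,0,1],[0,0,0,0,0,0,1],[0,0,0,0,0,0,1],[0,0,0,0,0,0,1]]]' 60
python3 - <<'E'
from h import *
c,R=pose([.415,.2965,0],-45,0)
print(rel(c,R),st()[0]); print("up 20cm tool axes",st()[1].inv().apply([0,0,20]))
E
```

```text
time: 6.47
position: [0.4211, 0.2907, 0.0351]
ee_rot: [0.939, 2.254, -0.357]
wrist_force: [0.1, -0.1, 0.3]
width: 0.0853
grasp_force: 0.0
time: 7.13
position: [0.4211, 0.2916, 0.0352]
ee_rot: [0.937, 2.253, -0.356]
wrist_force: [-3.3, 1.6, 8.2]
width: 0.0539
grasp_force: 61.4
(array([-0. , -0.1,  0. ]), array([ 0.1, -0. , -0.2])) [0.42106452 0.29157306 0.03522382]
up 20cm tool axes [-13.37871332   0.05275809 -14.86631247]
```

```bash
python3 -m creep '[[[-0.7,0,-0.75,0,0,0,1],[-2,0,-2.2,0,0,0,1],[-4,0,-4.4,0,0,0,1],[-6.5,0,-7.2,0,0,0,1],[-9,0,-10,0,0,0,1],[-11.5,0,-12.8,0,0,0,1],[-13.4,0,-14.9,0,0,0,1],[-13.4,0,-14.9,0,0,0,1],[-13.4,0,-14.9,0,0,0,1]]]'
python3 - <<'E'
from h import *
C=[.5175,-.2067]
for t,lz in((0,.24),(45,.18)):
    c=cuporg([C[0],C[1]+.035,lz],-90,t);p,R=pose(c,-90,t);print(t,c,p,rel(p,R))
print(st()[2]["width"],st()[2]["grasp_force"],st()[2]["qpos"])
cv2.imwrite("pics/s2.png",grab_frame("scene")[:,:,::-1])
E
```

```text
time: 7.88
position: [0.4208, 0.2913, 0.2356]
ee_rot: [0.938, 2.254, -0.354]
wrist_force: [-0.6, 0.1, -2.5]
width: 0.0535
grasp_force: 63.7
0 [ 0.5175 -0.1037  0.2   ] [ 0.5175     -0.11175174  0.23539396] (array([-26.4, -21.6,  23.6]), array([30.2, -0.2, 33.3]))
45 [ 0.5175     -0.09533247  0.19979899] [ 0.5175     -0.12605322  0.21913286] (array([-26. , -22.6,  25.5]), array([15.5, 42.5, 43.3]))
0.05354894813787854 63.65040695469361 [ 0.86081524  0.28338551 -0.14704525  1.20592178 -0.72887029  1.67440714]
```

View pics/s2.png

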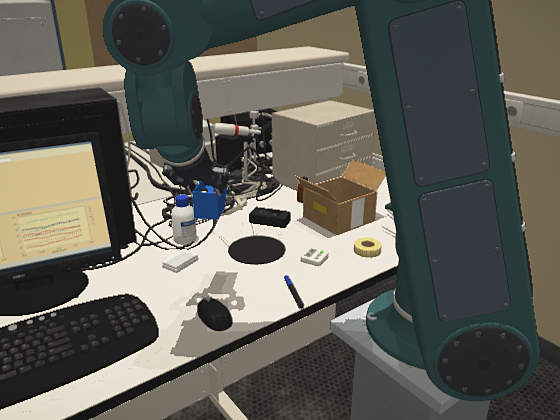

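The cup is held upright at about (208,202), and both carton flaps are open. Next I carry it over to the carton.

```bash
python3 -m creep '[[[-1,-0.8,0.9,1,0,1,1],[-3,-2.5,2.7,3,0,3.3,1],[-5.3,-4.3,4.7,6,0,6.6,1],[-8,-6.5,7.1,9,0,10,1],[-10.6,-8.6,9.4,12,0,13.3,1],[-13.2,-10.8,11.8,15,0,16.6,1],[-15.8,-13,14.2,18,0,20,1],[-18.5,-15.1,16.5,21,0,23.3,1],[-21.1,-17.3,18.9,24,0,26.6,1],[-23.5,-19.3,21,27,0,30,1],[-25.4,-20.8,22.7,29,0,32,1],[-26.4,-21.6,23.6,30.2,0,33.3,1]]]'
python3 -m creep '[[[0,0,0,0,0,0,1],[0,0,0,0,0,0,1],[0,0,0,0,0,0,1]]]'>/dev/null
python3 - <<'E'
from h import *
C=[.5175,-.2067]
for t,lz in((0,.24),(20,.21),(40,.18),(45,.18)):
    c=cuporg([C[0],C[1]+.035,lz],-90,t);p,R=pose(c,-90,t);print(t,c,p,rel(p,R))
print(st()[0],st()[2]["width"],st()[2]["qpos"])
E
```

```text
time: 8.93
position: [0.5172, -0.1157, 0.2334]
ee_rot: [1.801, 1.793, -0.697]
wrist_force: [-0.7, 0.1, -3.0]
width: 0.0535
grasp_force: 63.8
0 [ 0.5175 -0.1037  0.2   ] [ 0.5175     -0.11175174  0.23539396] (array([-0. ,  0.1, -0.1]), array([-0.2, -0. ,  0.2]))
20 [ 0.5175     -0.0941201   0.19566966] [ 0.5175     -0.11379171  0.22617525] (array([0.4, 0.1, 0.7]), array([-0.3, 20. ,  0.1]))
40 [ 0.5175     -0.09389747  0.19306778] [ 0.5175     -0.12281626  0.21500556] (array([0.5, 0.1, 2.1]), array([-0.3, 40. ,  0.1]))
45 [ 0.5175     -0.09533247  0.19979899] [ 0.5175     -0.12605322  0.21913286] (array([-0. ,  0.1,  2. ]), array([-0.3, 45. ,  0.1]))
[ 0.51677795 -0.11231864  0.23412041] 0.05384329358365309 [ 0.03405629  0.2947861  -0.13452521  1.17770857 -0.73163896  1.61767925]
```

```bash
python3 -m creep '[[[0,0,0,0,2,0,1],[0.2,0,0.2,0,6,0,1],[0.3,0,0.4,0,11,0,1],[0.4,0,0.6,0,16,0,1],[0.4,0,0.9,0,21,0,1],[0.4,0,1.2,0,26,0,1],[0.4,0,1.5,0,31,0,1],[0.3,0,1.7,0,36,0,1],[0.1,0,1.9,0,41,0,1],[0,0,2,0,45,0,1],[0,0,2,0,45,0,1],[0,0,2,0,45,0,1]]]'
python3 - <<'E'
from h import *
C=[.5175,-.2067]
for t,lz in((45,.18),(55,.17),(65,.16),(75,.15),(85,.145),(95,.145),(100,.145)):
    c=cuporg([C[0],C[1]+.035,lz],-90,t);p,R=pose(c,-90,t);print(t,c,p,rel(p,R))
print(st()[2]["qpos"])
E
```

```text
time: 10.18
position: [0.517, -0.1261, 0.2198]
ee_rot: [-2.195, -2.191, -0.052]
wrist_force: [0.3, 0.0, -2.4]
width: 0.0538
grasp_force: 64.0
45 [ 0.5175     -0.09533247  0.19979899] [ 0.5175     -0.12605322  0.21913286] (array([0. , 0. , 0.1]), array([-0.2,  0.1, -0.1]))
55 [ 0.5175     -0.09993072  0.20275928] [ 0.5175     -0.13354204  0.21646482] (array([-0.8,  0. ,  0.3]), array([-0.2, 10.1, -0.1]))
65 [ 0.5175     -0.10670965  0.2047242 ] [ 0.5175     -0.14219028  0.21238498] (array([-1.6,  0.1,  0.7]), array([-0.2, 20.1, -0.1]))
75 [ 0.5175     -0.11546327  0.20533019] [ 0.5175     -0.15173516  0.20671344] (array([-2.6,  0.1,  1.2]), array([-0.2, 30.1, -0.2]))
85 [ 0.5175     -0.12592562  0.20925501] [ 0.5175     -0.16188665  0.20431869] (array([-3.7,  0.1,  1.4]), array([-0.2, 40.1, -0.2]))
95 [ 0.5175     -0.1377788   0.21622747] [ 0.5175     -0.17233632  0.20512158] (array([-4.7,  0.1,  1.2]), array([-0.2, 50.1, -0.2]))
100 [ 0.5175     -0.14411577  0.21891285] [ 0.5175     -0.17757384  0.20483734] (array([-5.2,  0.1,  1.2]), array([-0.2, 55.1, -0.2]))
[-0.41977688  0.28595245  0.03438514  1.34376971  0.04542095  1.15226828]
```

```bash
python3 -m creep '[[[-0.2,0,0.1,0,2.5,0,1],[-0.4,0,0.2,0,5,0,1],[-0.6,0,0.2,0,7.5,0,1],[-0.8,0,0.3,0,10,0,1],[-1,0,0.4,0,12.5,0,1],[-1.2,0,0.5,0,15,0,1],[-1.4,0,0.6,0,17.5,0,1],[-1.6,0,0.7,0,20,0,1],[-1.8,0,0.8,0,22.5,0,1],[-2.1,0,0.9,0,25,0,1],[-2.3,0,1.1,0,27.5,0,1],[-2.6,0,1.2,0,30,0,1]]]'
python3 - <<'E'
from h import *
C=[.5175,-.2067]
for t,lz in((75,.15),(85,.145),(97,.145)):
    c=cuporg([C[0],C[1]+.035,lz],-90,t);p,R=pose(c,-90,t);print(t,rel(p,R))
E
```

```text
time: 11.18
position: [0.5172, -0.1498, 0.2069]
ee_rot: [-1.892, -1.894, -0.557]
wrist_force: [0.3, -0.2, -2.7]
width: 0.0537
grasp_force: 64.1
75 (array([-0.2,  0. , -0.1]), array([-0.2,  0. , -0. ]))
85 (array([-1.1,  0. , -0.4]), array([-0.2, 10. , -0. ]))
97 (array([-2.2,  0. , -1.2]), array([-0.2, 22. , -0.1]))
```

```bash
python3 -m creep '[[[-0.2,0,0,0,2,0,1],[-0.4,0,-0.1,0,4,0,1],[-0.6,0,-0.2,0,6,0,1],[-0.8,0,-0.3,0,8,0,1],[-1,0,-0.4,0,10,0,1],[-1.2,0,-0.5,0,12,0,1],[-1.4,0,-0.6,0,14,0,1],[-1.6,0,-0.8,0,16,0,1],[-1.8,0,-0.9,0,18,0,1],[-2,0,-1,0,20,0,1],[-2.2,0,-1.2,0,22,0,1],[-2.2,0,-1.2,0,22,0,1]]]'
python3 -m creep '[[[0,0,0,0,0,0,1],[0,0,0,0,0,0,1],[0,0,0,0,0,0,1],[0,0,0,0,0,0,1],[0,0,0,0,0,0,1],[0,0,0,0,0,0,1]]]'
python3 - <<'E'
from h import *
C=[.5175,-.2067]
for t,lz in((102,.145),(97,.145)):
    c=cuporg([C[0],C[1]+.035,lz],-90,t);p,R=pose(c,-90,t);print(t,rel(p,R))
s=cv2.resize(grab_frame("scene")[140:260,260:410,::-1],None,fx=2.6,fy=2.6);w=cv2.resize(grab_frame("wrist")[:,:,::-1],(400,300))
o=np.zeros((320,800,3),np.uint8);o[:s.shape[0],:s.shape[1]]=s;o[:300,400:]=w
cv2.imwrite("pics/pour.png",o)
E
```

```text
time: 12.18
position: [0.517, -0.1754, 0.2037]
ee_rot: [-1.641, -1.639, -0.85]
wrist_force: [-0.9, -0.1, -1.8]
width: 0.0537
grasp_force: 64.2
time: 12.68
position: [0.5172, -0.1763, 0.2054]
ee_rot: [-1.645, -1.641, -0.854]
wrist_force: [-0.5, -0.1, -1.7]
width: 0.0537
grasp_force: 64.2
102 (array([-0.3,  0. , -0.2]), array([-0. ,  5. , -0.1]))
97 (array([0.1, 0. , 0.2]), array([-0. ,  0. , -0.1]))
```

View pics/pour.png

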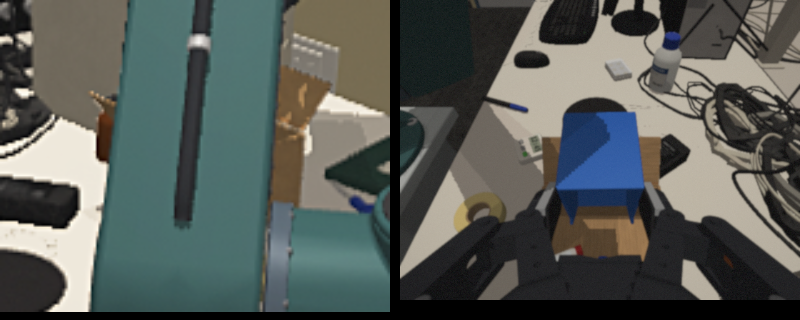

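The wrist view shows the tipped cup and a red-capped vial in the carton at about (575,250). The wrist force fell by about 0.8 N, which matches six vials. I'll raise the cup and turn it back upright.

```bash
python3 - <<'E'
from h import *
C=[.5175,-.2067]
for t,lz in((97,.20),(65,.23),(45,.25),(0,.28)):
    c=cuporg([C[0],C[1]+.035,lz],-90,t);p,R=pose(c,-90,t);print(t,rel(p,R))
E
```

```text
97 (array([ 4.6,  0. , -3. ]), array([-0. ,  0. , -0.2]))
65 (array([ 8.3,  0. , -1.6]), array([ -0.1, -32. ,  -0.2]))
45 (array([ 9.8, -0. , -0.7]), array([ -0.1, -52. ,  -0.1]))
0 (array([ 9.5, -0. ,  1.3]), array([ -0.2, -97. ,  -0.1]))
```

```bash
python3 -m creep '[[[1.5,0,-1,0,0,0,1],[3,0,-2,0,0,0,1],[4.6,0,-3,0,0,0,1],[5.5,0,-2.6,0,-6,0,1],[6.5,0,-2.2,0,-13,0,1],[7.3,0,-1.9,0,-20,0,1],[7.9,0,-1.7,0,-26,0,1],[8.4,0,-1.5,0,-33,0,1],[8.9,0,-1.2,0,-40,0,1],[9.4,0,-0.9,0,-46,0,1],[9.8,0,-0.7,0,-52,0,1],[9.8,0,-0.5,0,-58,0,1]]]'
python3 -m creep '[[[0,0,0.3,0,-6,0,1],[0,0,0.6,0,-12,0,1],[0,0,0.9,0,-18,0,1],[0,0,1.2,0,-24,0,1],[0,0,1.4,0,-30,0,1],[0,0,1.6,0,-36,0,1],[0,0,1.6,0,-39,0,1],[0,0,1.6,0,-39,0,1],[0,0,1.6,0,-39,0,1]]]'
python3 - <<'E'
from h import *
M=[.5067,.1112]
for z in(.24,.03,.007):
    p,R=pose([*M,z],-90,0);print(z,p,rel(p,R))
print(st()[0],st()[2]["wrist_force"],st()[2]["width"])
E
```

```text
time: 13.78
position: [0.5177, -0.124, 0.2901]
ee_rot: [2.194, 2.19, -0.062]
wrist_force: [0.3, 0.5, -1.3]
width: 0.0534
grasp_force: 64.3
time: 14.53
position: [0.5174, -0.1245, 0.2719]
ee_rot: [1.796, 1.798, -0.691]
wrist_force: [0.2, 1.3, -1.4]
width: 0.0536
grasp_force: 64.2
0.24 [0.5067     0.10314826 0.27539396] (array([ 16.7,  -1.1, -15.4]), array([-0.2, -0.1,  0.1]))
0.03 [0.5067     0.10314826 0.06539396] (array([30.7, -1. ,  0.2]), array([-0.2, -0.1,  0.1]))
0.007 [0.5067     0.10314826 0.04239396] (array([32.3, -1. ,  1.9]), array([-0.2, -0.1,  0.1]))
[ 0.51743933 -0.12451673  0.27189772] [ 0.18253997  1.3326155  -1.44325349] 0.05356410165214459
```

```bash
python3 -m creep '[[[1.5,0,-1.4,0,0,0,1],[3.5,-0.2,-3.2,0,0,0,1],[6,-0.4,-5.5,0,0,0,1],[8.5,-0.6,-7.8,0,0,0,1],[11,-0.8,-10.1,0,0,0,1],[13.5,-0.9,-12.4,0,0,0,1],[15.5,-1,-14.3,0,0,0,1],[16.7,-1.1,-15.4,0,0,0,1],[16.7,-1.1,-15.4,0,0,0,1],[16.7,-1.1,-15.4,0,0,0,1],[16.7,-1.1,-15.4,0,0,0,1]]]'
python3 - <<'E'
from h import *
M=[.5067,.1112]
for z in(.03,.006):
    p,R=pose([*M,z],-90,0);print(z,rel(p,R))
print(st()[2]["wrist_force"])
cv2.imwrite("pics/car.png",cv2.resize(grab_frame("top")[140:310,200:430,::-1],None,fx=3,fy=3))
E
```

```text
time: 15.45
position: [0.5071, 0.101, 0.2756]
ee_rot: [1.798, 1.794, -0.691]
wrist_force: [0.4, 0.1, -1.3]
width: 0.0536
grasp_force: 64.3
0.03 (array([14.2,  0. , 15.5]), array([-0.2, -0.1, -0. ]))
0.006 (array([15.8,  0. , 17.3]), array([-0.2, -0.1, -0. ]))
[ 0.40842679  0.11451856 -1.31315321]
```

View pics/car.png

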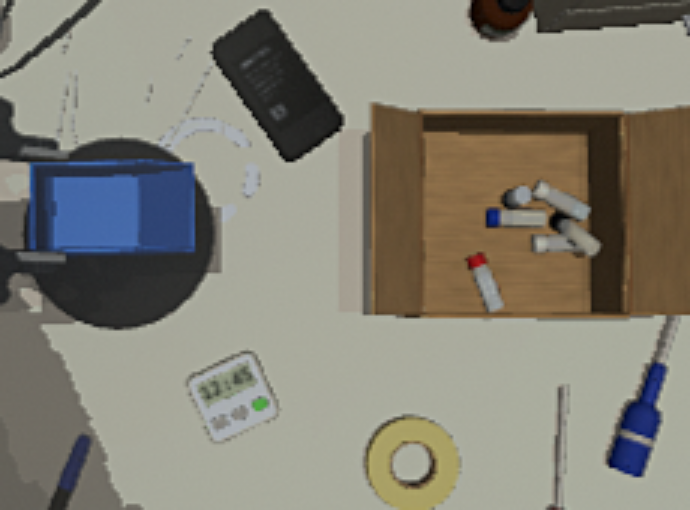

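All six vials lie in the carton (around (480–600, 190–300) in the crop) and the cup over the mat is empty. I'll lower it now.

```bash
python3 -m creep '[[[1.5,0,1.7,0,0,0,1],[3.5,0,3.9,0,0,0,1],[5.8,0,6.4,0,0,0,1],[8,0,8.8,0,0,0,1],[10.3,0,11.2,0,0,0,1],[12.3,0,13.4,0,0,0,1],[14.2,0,15.5,0,0,0,1],[14.9,0,16.3,0,0,0,1],[15.5,0,17,0,0,0,1],[15.5,0,17,0,0,0,1],[15.5,0,17,0,0,0,1]]]'
python3 - <<'E'
from h import *
M=[.5067,.1112]
for z in(.006,.004):
    p,R=pose([*M,z],-90,0);print(z,rel(p,R))
print(st()[2]["wrist_force"])
E
```

```text
time: 16.42
position: [0.5068, 0.1033, 0.0462]
ee_rot: [1.797, 1.794, -0.691]
wrist_force: [0.5, -0.1, -1.0]
width: 0.0541
grasp_force: 64.2
0.006 (array([ 0.3, -0. ,  0.4]), array([-0.1, -0. , -0. ]))
0.004 (array([ 0.4, -0. ,  0.5]), array([-0.1, -0. , -0. ]))
[ 0.50391489 -0.08864442 -0.98747953]
```

```bash
python3 -m creep '[[[0.1,0,0.1,0,0,0,1],[0.2,0,0.2,0,0,0,1],[0.3,0,0.3,0,0,0,1],[0.3,0,0.4,0,0,0,1],[0.4,0,0.45,0,0,0,1],[0.4,0,0.45,0,0,0,1],[0.4,0,0.45,0,0,0,1]]]'
```

```text
time: 17.0
position: [0.5064, 0.1034, 0.0394]
ee_rot: [1.795, 1.795, -0.691]
wrist_force: [-0.9, 0.1, 3.8]
width: 0.0538
grasp_force: 64.7
```

Contact with the mat (the force changed by about 5 N). Release and back out along the tool axis.

```bash
python3 -m creep '[[[0,0,0,0,0,0,0.2],[0,0,0,0,0,0,0],[0,0,0,0,0,0,-0.5],[0,0,0,0,0,0,-1],[0,0,0,0,0,0,-1],[0,0,0,0,0,0,-1],[0,0,0,0,0,0,-1]]]' 20
python3 -m creep '[[[0,0,-1,0,0,0,-1],[0,0,-3,0,0,0,-1],[0,0,-6,0,0,0,-1],[0,0,-10,0,0,0,-1],[0,0,-14,0,0,0,-1],[0,0,-17,0,0,0,-1],[0,0,-18,0,0,0,-1],[0,0,-18,0,0,0,-1],[0,0,-18,0,0,0,-1]]]'
python3 - <<'E'
from h import *
t=grab_frame("top");cv2.imwrite("pics/end.png",cv2.resize(t[110:310,140:430,::-1],None,fx=2.7,fy=2.7))
E
```

```text
time: 17.58
position: [0.5062, 0.1034, 0.039]
ee_rot: [1.796, 1.795, -0.692]
wrist_force: [-0.1, -0.9, -0.2]
width: 0.0854
grasp_force: 0.0
time: 18.33
position: [0.5069, 0.224, 0.1724]
ee_rot: [1.795, 1.795, -0.691]
wrist_force: [-0.4, -0.8, 0.0]
width: 0.0856
grasp_force: 0.0
```

View pics/end.png

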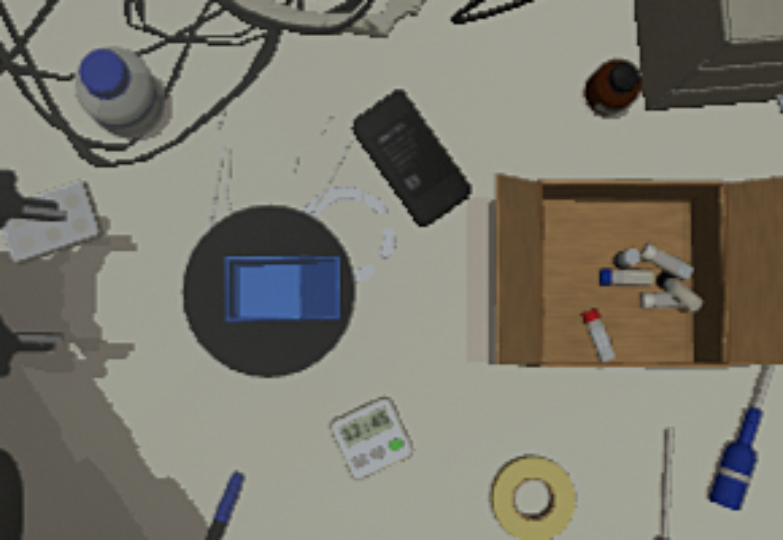

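The cup stands upright on the mat, with its base centred near (268,290). The six vials are in the carton, the flaps are open, and the bystanders haven't moved.

```bash
python3 -c "
from plant import job
print(job.job_done())"
```

```text
the job is handed in; nothing more can be done
None
```

The job is handed in, with no verdict reported back: the last camera view shows both flaps open, all six vials in the carton, the empty cup upright on the mat and the bottles, case and timer apparently where they started.

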